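Hang the T-handle driver back between its neighbours

ROBOT

A 7-joint arm with a two-finger parallel gripper is mounted at the origin on a cart in front of the work surface, level with it; the furniture and walls round the work are solid. World frame = base frame: x ahead of the robot, y to its left, z up, the work surface at z = 0. Lengths are in m, angles in rad, forces in N, time in s.
With the tool pointing down it reaches from about 0.425 to 0.875 m from the base axis. Payload 4.7 kg.
Tool frame: the origin (TCP) lies where the fingers leave the gripper's body, on its centre line; the fingertips stand 70 mm ahead of it and the grasp point (between the pads) lies 51 mm ahead of it; z points along the fingers, y is the line along which they close (so a half turn about z gives the same grasp; the last joint's range is limited). The gripper opens to 87 mm and grips with 3 to 60 N. Pads are 19 mm wide; open, the fingers measure 117 mm over their backs; the gripper's body (75 mm by 190 mm) begins 51 mm behind the grasp point.
Start: joints at [1.139, 0.321, -0.07, 1.45, 0.023, 1.371, -0.057], TCP at [0.28, -0.586, 0.292] pointing down, gripper open.
Joint ranges: [-2.86, 2.86], [-0.3, 2.09], [-1.38, 1.24], [0.06, 2.45], [-1.56, 4.7], [0.09, 2.05], [-2.69, 2.69]. Speed limits (rad/s): [2.57, 2.57, 3.14, 3.14, 3.14, 3.14, 3.14].

INTERFACE

Orientations are given as a rotation vector (axis times angle).
In Python, from bench import ctrl gives the robot as it stands.
- The arm moves only by the tool drive_tool, never from a script. Its argument "motion" is a list of rows, each a list of 3 entries, a list of its own where there are three numbers: the shift along the tool's x, y, z in cm, then the turn, a rotation vector about the tool's x, y, z in degrees, then the opening, from -1 (shut) to 1 (fully open). In form: [[[x, y, z], [ax, ay, az], claw], ...]. A call has 1 to 12 rows; each row shifts and turns the commanded pose from where the row before left it, along the tool's axes as they then stand; what a row does not reach is not made up. A row lasts 1/8 s, in which the tool goes at most 62.5 mm and 10.7 degrees, less where a joint would pass 70% of its speed; a pose out of reach is approached as far as the arm can. A call with a gripper value outside its range is refused whole. The fingers move at their own pace and stop on an object; "force" is the grip in N (left out, the last holds). Time passes only in rows, so rows that do not move let the fingers close. It gives the time, the measured TCP pose, the force, the opening and the grip force at its end, in the units of the state.
- ctrl.get_state(): the state, without advancing time (a new reading comes with each control period).
- ctrl.get_image(name): name is "side" or "top"; returns the picture (480x640x3 uint8, red, green, blue); there is no depth.
- ctrl.calibration(name): a dict with "K" (3x3 intrinsics, pixels), "origin" and "attitude" of the camera in the world. Camera axes: x right, y up, looking along -z (the intrinsics and any distortion apply to the point x, -y, -z); pixel columns grow to the right and rows downward; lengths in m; the calibration is good to about 2 mm. A picture is of the moment at which its call begins. calibration takes no time and is no camera call.
- ctrl.close_job(): hands the job in; it is judged then, once.
The state is a dict: "time": time; "joint_positions": joint angles; "qd": joint speeds; "joint_torque": joint torques, N m; "position": TCP position; "tool_rot": TCP orientation; "ft_force": force on the tool from outside, world axes, zero at the start; "torque": the same for the moment, N m; "grip_width": opening from 0.0 (shut) to 1.0 (fully open); "grip_force": force on a finger pad.
Only numpy, scipy, OpenCV 4.12 (cv2) and the standard library are available. Lean on these libraries where they do the work, as an engineer would, in place of code of your own. Each camera call takes 0.05 s, during which the arm holds its last target. There are 200 camera calls.

TASK

Draw the T-handle driver out of the wooden block and hang it back on the rack's one empty hook, its handle in line with the row. Its shaft goes between the prongs; press its collar back against the hook's spring pad and, so pressed, lower it behind the lip until it sits fully down on the prongs, then let go. Never press the pad harder than 15 N nor anything else of the hook harder than 30 N, do not knock the neighbouring drivers, and leave the other things on the desk alone.

Things in the scene. Friction and masses are not known exactly. Their poses are not given: they have to be found in the camera images.
- rack: Fixed hook rack: dark steel base plate 150 x 350 x 6 mm, two aluminium posts, a level rail with five two-prong hooks in a row 64 mm apart. Origin on the desk under the middle hook's nominal seat; x points from the hooks' open tips back to the rail (away from the robot), y along the rail to the left, z up. Rail 90 mm behind the origin, top at 138 mm. Hooks and clamps stay below 155 mm.
- hook: The one empty hook (one of the middle three). Origin: nominal seat point, at seat level (130 mm up), midway between the prongs; axes as the rack's. Fork, lip and pad telescope as one in the clamp, set up to 25 mm in or out along x at random; NO pose here reports that: feel for it (firm to 100 N). Prongs are 9.5 mm apart, tops at seat level. Under 20 mm high behind the pad.
- hook_lip (a point): Top of the empty hook's lip, rear edge, at nominal setting (true place up to 25 mm in or out along x). One upturned lip per prong: 12 mm above seat level, 12 mm long, rear face 10 mm before the seat point. Clear it with the collar about 15 mm above seat level. In front of it, guides with tops 5 mm below seat level flare the slot to about 18 mm, 40 mm before the seat point.
- hook_pad (a point): Front face of the grey spring pad at nominal setting (true place up to 25 mm in or out along x), 5.5 mm behind the seat point; 24 mm wide, 1 to 24 mm above seat level. Slides back 8 mm: 3 N to start, 1 N more per mm, then a hard stop. Lip to pad is 15.5 mm, so the 20 mm collar goes down only with the pad pushed back 4.5 to 8 mm (7.5 to 11 N). It then holds the collar to the lip.
- driver_grip (a point): Centre of the grip bar of the T-handle driver to hang, upright in the block's middle hole. Black bar 16 x 56 x 16 mm, length along y; z up. Below this point: bar to 8 mm, neck (12 mm thick) to 39 mm, steel collar (20 mm across) 39 to 50 mm, shaft (7 mm thick) down to the tip at 145 mm. About 0.13 kg. Hung fully home, this point is 50 mm above seat level (origin of hook).
- block: Fixed wooden block, 70 x 110 x 55 mm, three upright holes in a row along its y; origin at the centre of its underside. The driver's shaft stands loosely in the middle hole (9 mm wide, 45 mm deep), tip 10 mm above the desk; it draws straight up and is clear after 46 mm.
- neighbour0_grip (a point): Centre of the grip bar of a neighbouring T-handle driver that hangs loosely on its own hook (same bar 16 x 56 x 16 mm with its length along y, 50 mm above seat level, same collar, shaft 80 mm long). Not to be knocked. Between its bar and that of a driver hung next to it there are 8 mm.
- neighbour0: The same neighbouring driver as a whole; origin at its shaft tip, z up.
- neighbour1_grip (a point): Centre of the grip bar of a neighbouring T-handle driver that hangs loosely on its own hook (same bar 16 x 56 x 16 mm with its length along y, 50 mm above seat level, same collar, shaft 90 mm long). Not to be knocked. Between its bar and that of a driver hung next to it there are 8 mm.
- neighbour1: The same neighbouring driver as a whole; origin at its shaft tip, z up.
- neighbour2_grip (a point): Centre of the grip bar of a neighbouring T-handle driver that hangs loosely on its own hook (same bar 16 x 56 x 16 mm with its length along y, 50 mm above seat level, same collar, shaft 85 mm long). Not to be knocked. Between its bar and that of a driver hung next to it there are 8 mm.
- neighbour2: The same neighbouring driver as a whole; origin at its shaft tip, z up.
- neighbour3_grip (a point): Centre of the grip bar of a neighbouring T-handle driver that hangs loosely on its own hook (same bar 16 x 56 x 16 mm with its length along y, 50 mm above seat level, same collar, shaft 70 mm long). Not to be knocked. Between its bar and that of a driver hung next to it there are 8 mm.
- neighbour3: The same neighbouring driver as a whole; origin at its shaft tip, z up.
- driver: The driver to be hung, as a whole; origin at its shaft tip, z up the shaft, y along the bar.
- loupe_mid (a point): Middle of a small black loupe (35 mm wide, 40 mm high) that stands loose on the desk; to be left alone.
- binder_clip_0_mid (a point): Middle of a loose black binder clip (32 mm) on the desk; to be left alone.

How it is judged:
On the way, in this order (a step that is already met when the one before it is completed fails the run):
1. the driver is drawn up clear of the wooden block (height (world z) of driver above 0.057 m), for 0.1 s.
2. the driver sits fully down on the empty hook (z of driver_grip in the frame of hook between 0.0465 and 0.0535 m and y of driver_grip in the frame of hook between -0.006 and 0.006 m and x of driver_grip in the frame of hook between -0.033 and 0.033 m), for 0.2 s.
At the end, for the whole second after the job is handed in: The driver hangs still on the empty hook: its bar centre 50 mm (+/-3.5) above seat level, within 6 mm of the hook's middle sideways and 33 mm of its nominal seat fore and aft, upright within 0.1 rad, bar along the rail within 0.2 rad; every neighbour hangs upright within 8 mm of where it was (all of step 2 and angle between driver's own z axis and vertical below 0.1 rad and angle between the y axis of driver and the y axis of rack, either way round below 0.2 rad and linear speed of driver below 0.02 m/s and distance of each of neighbour0_grip, neighbour1_grip, neighbour2_grip, neighbour3_grip from where it was at the start of the episode below 0.008 m and angle between each of neighbour0, neighbour1, neighbour2, neighbour3's own z axis and vertical below 0.12 rad); the robot touches nothing.
It fails at once if the spring pad was pressed harder than 15 N (contact force between driver and hook_keeper_c0 above 15 N).
It fails at once if the driver was pressed on the hook or rack harder than 30 N (contact force between driver and hook above 30 N or contact force between driver and rack above 30 N).
It fails at once if a neighbouring driver was knocked (over 6 N, or its handle shifted more than 8 mm) (contact force between any of neighbour0, neighbour1, neighbour2, neighbour3 and driver above 6 N or contact force between any of neighbour0, neighbour1, neighbour2, neighbour3 and the arm above 6 N or contact force between any of neighbour0, neighbour1, neighbour2, neighbour3 and the fingers above 6 N or distance of any of neighbour0_grip, neighbour1_grip, neighbour2_grip, neighbour3_grip from where it was at the start of the episode above 0.008 m).
It fails at once if a bystander was moved more than 20 mm (distance of any of loupe_mid, binder_clip_0_mid from where it was at the start of the episode above 0.02 m).
It also fails if it takes over 64 s, if anything falls off the work surface, if the arm or the gripper's body presses on something with over 40 N, if the wrist force passes 120 N, or if a joint passes its speed limit or range.

## Working session

There is one attempt and no reset: what is moved stays moved. The work goes in short steps, Python scripts to look and compute and a tool call to move; the robot and the scene stay as the last step left them, time stands still between calls to the robot, and variables do not carry over. Pictures are saved under pics/ and viewed, at most 10 in all, crops included, and the job is handed in when it is done.

Besides the shell and the picture viewer there is one more tool, called after "Request:" by a JSON object that holds its "api" and its "payload", one argument or row to a line. drive_tool: Moves the arm, as the interface text tells. Its arguments: {"type":"object","properties":{"motion":{"type":"array","items":{"type":"array"}},"force":{"type":"number"}},"required":["motion"]}

```bash
mkdir -p pics; ls; python3 - <<'E'
from bench import ctrl
import cv2, numpy as np
for n in ("side","top"):
    im=ctrl.get_image(n); cv2.imwrite(f"pics/{n}0.png",im[:,:,::-1])
    c=ctrl.calibration(n); print(n,{k:np.round(v,4).tolist() if not isinstance(v,str) else v for k,v in c.items()})
s=ctrl.get_state(); print(s)
E
```

```text
pics
side {'K': [[615.0932, 0.0, 321.401], [0.0, 615.0932, 239.7834], [0.0, 0.0, 1.0]], 'origin': [0.4599, -1.1499, 0.8519], 'attitude': [0.9577, -0.0259, -0.0272]}
top {'K': [[534.297, 0.0, 315.905], [0.0, 534.297, 251.2445], [0.0, 0.0, 1.0]], 'origin': [0.3925, -0.1474, 1.3352], 'attitude': [0.0743, -0.0405, -1.5742]}
{'time': 0.1, 'joint_positions': array([ 1.13910204,  0.32174075, -0.07012073,  1.45155592,  0.02260292,
        1.37079219, -0.05692563]), 'qd': array([-0.0003131 , -0.00086605, -0.00246646, -0.00408125, -0.00167322,
       -0.00106692,  0.00138399]), 'joint_torque': array([-5.11135604e-04, -4.92571521e+01, -4.05973373e-01, -3.13399422e+01,
       -6.41422276e-02,  3.95229785e-02,  5.65206028e-05]), 'position': array([ 0.2800823 , -0.58614419,  0.29127487]), 'tool_rot': array([-3.06225532e+00, -6.94160887e-01,  7.21964713e-04]), 'ft_force': array([ 0.78952471, -0.3745173 , -0.10402508]), 'torque': array([ 0.03269089, -0.0388214 ,  0.05900123]), 'grip_force': 0.0, 'grip_width': 1.0001294261896172}
```

View pics/side0.png

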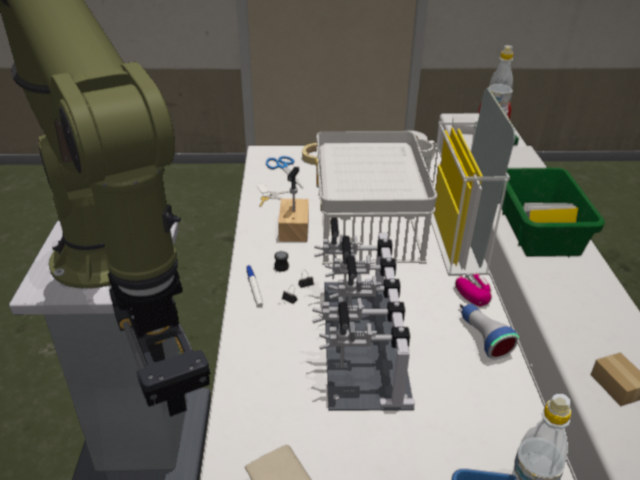

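View pics/top0.png

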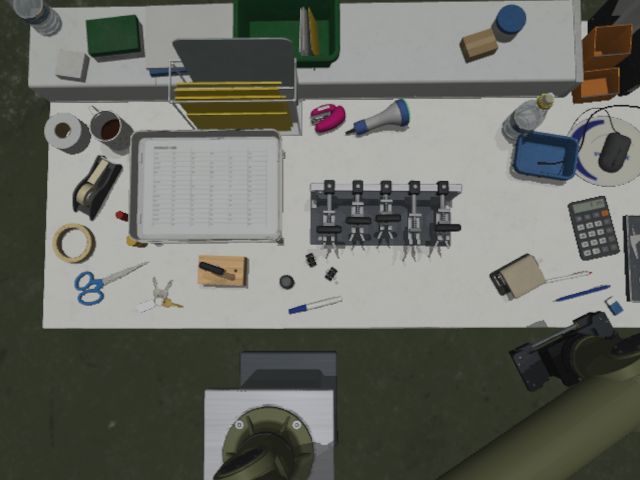

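The side view shows the block at (294,220) with the driver standing in it. The rack's hook row runs from (335,240) to (400,340). In the top view the hook columns are about 329, 358, 387, 414 and 442. There is no bar at 414, so that hook is the empty one (rack y = -64 mm). The driver's bar is near (216,268).

```bash
python3 - <<'E'
import cv2, numpy as np
t=cv2.imread('pics/top0.png'); s=cv2.imread('pics/side0.png')
def crop(im,x,y,w,h,k): return cv2.resize(im[y:y+h,x:x+w],None,fx=k,fy=k,interpolation=cv2.INTER_CUBIC)
a=crop(t,300,172,170,90,4.5); b=crop(t,190,240,90,60,4.5)
W=np.zeros((600,800,3),np.uint8)
W[:a.shape[0],:a.shape[1]]=a; 
b=crop(t,190,245,80,42,4.5); W[410:410+b.shape[0],:b.shape[1]]=b[:190]
cv2.imwrite('pics/tc.png',W)
W=np.zeros((600,800,3),np.uint8)
a=crop(s,300,215,115,200,3); b=crop(s,265,155,60,95,5)
W[:600,:345]=a; W[:475,360:660]=b
cv2.imwrite('pics/sc.png',W)
E
```

```text
(no output)
```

View pics/tc.png

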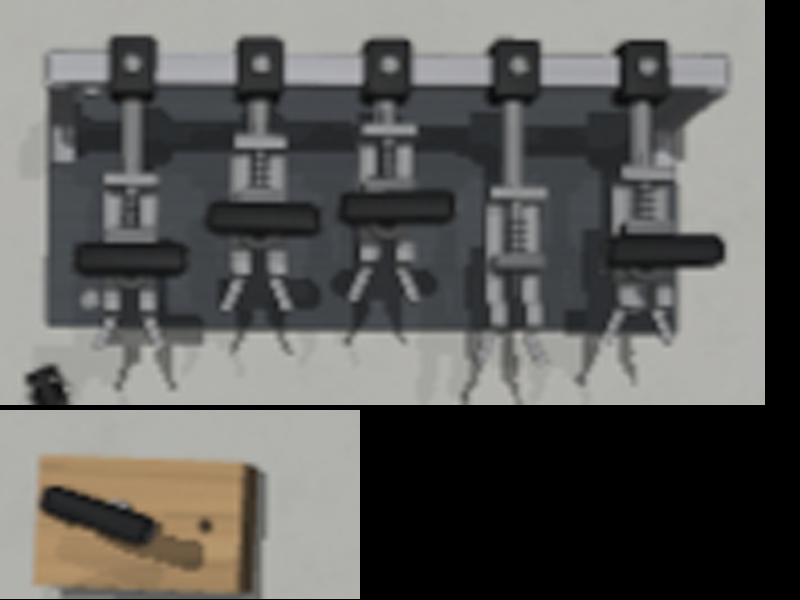

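View pics/sc.png

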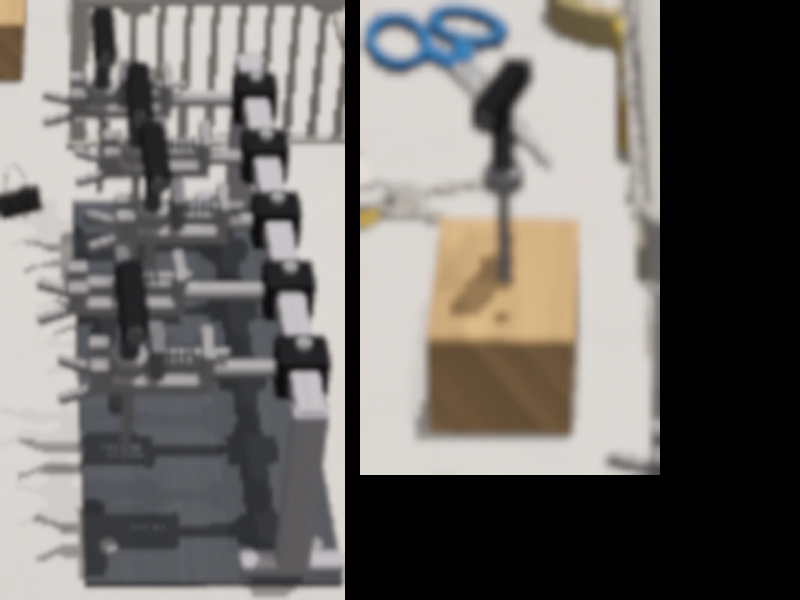

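The enlarged top view gives these bar centres in the crop: neighbours (131,258), (263,218), (397,207) and (666,250), and the driver about (98,515). The driver's bar is turned about 19° and its ends are (42,494) and (155,532). The empty hook's pad front face is at (519,268). In the side crop the driver's bar is at (503,95), its collar at (503,178), and the shaft enters the block at (503,280).

```bash
cat > h.py <<'E'
from bench import ctrl
import cv2, numpy as np
from scipy.spatial.transform import Rotation as R
C={n:ctrl.calibration(n) for n in('top','side')}
def att(n):
    return R.from_rotvec(C[n]['attitude']).as_matrix()
def ray(n,p):
    c=C[n]; d=np.linalg.inv(c['K'])@[p[0],p[1],1]; return np.array(c['origin']),att(n)@(d*[1,-1,-1])
def onz(n,p,z):
    o,d=ray(n,p); return o+d*(z-o[2])/d[2]
def proj(n,X):
    c=C[n]; v=(att(n).T@(np.array(X)-c['origin']))*[1,-1,-1]; q=c['K']@v; return q[:2]/q[2]
T=lambda x,y,z:onz('top',((x+.5)/4.5-.5+300,(y+.5)/4.5-.5+172),z)
B=lambda x,y,z:onz('top',((x+.5)/4.5-.5+190,(y-410+.5)/4.5-.5+245),z)
S1=lambda x,y,z:onz('side',((x+.5)/3-.5+300,(y+.5)/3-.5+215),z)
S2=lambda x,y,z:onz('side',((x-360+.5)/5-.5+265,(y+.5)/5-.5+155),z)
E
python3 - <<'E'
from h import *
np.set_printoptions(precision=4,suppress=True)
print({n:C[n].keys() for n in C})
print('nbr',*[T(*p,.186) for p in((131,258),(263,218),(397,207),(666,250))],sep='\n')
print('rail front',T(48,86,.138),T(728,88,.138),'back',T(48,52,.138),T(728,56,.138))
print('plate',T(47,326,.006),T(678,333,.006))
print('screws',*[T(*p,.15) for p in((132,63),(260,63),(387,65),(519,66),(648,66))])
print('pad',T(519,268,.154),'lips',T(497,276,.142),T(530,276,.142), 'tips',T(468,400,.125),T(520,400,.125))
c=B(98,514,.161);print('drv',c,B(42,494,.161),B(155,532,.161))
print('block',B(38,458,.055),B(250,464,.055),B(35,585,.055))
print('side: drv centre',S2(503,95,.155),'hole',S2(503,282,.055),'clip5',S1(131,310,.18),S1(152,167,.18),S1(140,102,.18),S1(105,45,.18))
E
```

```text
{'top': dict_keys(['K', 'origin', 'attitude']), 'side': dict_keys(['K', 'origin', 'attitude'])}
nbr
[ 0.5249 -0.1507  0.186 ]
[ 0.5438 -0.2143  0.186 ]
[ 0.5487 -0.2786  0.186 ]
[ 0.5272 -0.4066  0.186 ]
rail front [ 0.6178 -0.1095  0.138 ] [ 0.6142 -0.4501  0.138 ] back [ 0.6351 -0.1096  0.138 ] [ 0.6304 -0.4504  0.138 ]
plate [ 0.5079 -0.1045  0.006 ] [ 0.5022 -0.4528  0.006 ]
screws [ 0.6268 -0.1519  0.15  ] [ 0.6263 -0.2156  0.15  ] [ 0.6248 -0.2787  0.15  ] [ 0.6238 -0.344   0.15  ] [ 0.6233 -0.4078  0.15  ]
pad [ 0.5225 -0.3417  0.154 ] lips [ 0.5198 -0.3327  0.142 ] [ 0.5197 -0.349   0.142 ] tips [ 0.4591 -0.3198  0.125 ] [ 0.459  -0.3458  0.125 ]
drv [0.4432 0.1087 0.161 ] [0.4531 0.1364 0.161 ] [0.4342 0.0805 0.161 ]
block [0.4779 0.1644 0.055 ] [0.4741 0.0504 0.055 ] [0.4099 0.1652 0.055 ]
side: drv centre [0.445  0.1089 0.155 ] hole [0.4434 0.1044 0.055 ] clip5 [ 0.5275 -0.4146  0.18  ] [ 0.5479 -0.2904  0.18  ] [ 0.5452 -0.2249  0.18  ] [ 0.5268 -0.1615  0.18  ]
```

Request:
{"api": "drive_tool", "payload": {
  "motion": [
    [[4.65, -3.1, -0.15], [0, 0, 0], 1],
    [[4.65, -3.1, -0.15], [0, 0, 0], 1],
    [[4.65, -3.1, -0.15], [0, 0, 0], 1],
    [[4.65, -3.1, -0.15], [0, 0, 0], 1],
    [[4.65, -3.1, -0.15], [0, 0, 0], 1],
    [[4.65, -3.1, -0.15], [0, 0, 0], 1],
    [[4.65, -3.1, -0.15], [0, 0, 0], 1],
    [[0, 0, 0], [0, 0, -9.2], 1],
    [[0, 0, 0], [0, 0, -9.2], 1],
    [[0, 0, 0], [0, 0, -9.2], 1],
    [[0, 0, 0], [0, 0, -9.2], 1],
    [[0, 0, 0], [0, 0, -9.2], 1]
  ],
  "force": 30
}}

```text
time: 1.6
position: [0.4801, -0.2502, 0.3023]
tool_rot: [-2.543, -1.843, 0.001]
ft_force: [0.1, -0.4, 0.0]
grip_width: 1.001
grip_force: 0.0
```

```bash
cat >> h.py <<'E'
def mv(x,y,z,yaw):   # yaw (deg) of tool y in the world, tool down
    s=ctrl.get_state(); M=R.from_rotvec(s['tool_rot']); a=np.radians(yaw)
    G=R.from_matrix(np.c_[[-np.sin(a),np.cos(a),0],[np.cos(a),np.sin(a),0],[0,0,-1]])
    print('t',round(s['time'],2),'pos',np.round(s['position'],4),'F',np.round(s['ft_force'],2),'w',round(s['grip_width'],3),'gf',round(s['grip_force'],1))
    print('shift cm',np.round(M.inv().apply(np.array([x,y,z])-s['position'])*100,2),'turn deg',np.round(np.degrees((M.inv()*G).as_rotvec()),2),
      'shift in final axes',np.round(G.inv().apply(np.array([x,y,z])-s['position'])*100,2))
E
sed -i 's/np.c_\[\[-np.sin(a),np.cos(a),0\]/np.c_[[-np.sin(a),np.cos(a),0]/' h.py
python3 -c "
from h import *
mv(.444,.1087,.30,-18.7)"
```

```text
t 1.6 pos [ 0.4801 -0.2502  0.3023] F [ 0.13 -0.4   0.03] w 1.001 gf 0.0
shift cm [ 32.98 -14.62   0.24] turn deg [-0.05 -0.01  0.55] shift in final axes [ 32.84 -14.93   0.23]
```

Request:
{"api": "drive_tool", "payload": {
  "motion": [
    [[4.12, -1.83, 0.03], [0, 0, 0], 1],
    [[4.12, -1.83, 0.03], [0, 0, 0], 1],
    [[4.12, -1.83, 0.03], [0, 0, 0], 1],
    [[4.12, -1.83, 0.03], [0, 0, 0], 1],
    [[4.12, -1.83, 0.03], [0, 0, 0], 1],
    [[4.12, -1.83, 0.03], [0, 0, 0], 1],
    [[4.12, -1.83, 0.03], [0, 0, 0], 1],
    [[4.12, -1.83, 0.03], [0, 0, 0], 1],
    [[0, 0, 0], [0, 0, 0.55], 1],
    [[0, 0, 3], [0, 0, 0], 1],
    [[0, 0, 3], [0, 0, 0], 1],
    [[0, 0, 0], [0, 0, 0], 1]
  ]
}}

```text
time: 3.1
position: [0.4444, 0.1074, 0.2383]
tool_rot: [-2.557, -1.821, 0.007]
ft_force: [0.2, 0.5, 1.2]
grip_width: 1.001
grip_force: 0.0
```

```bash
python3 -c "
from h import *
mv(.444,.1087,.207,-18.7)
im=ctrl.get_image('side'); a=im[120:260,220:370]
im=ctrl.get_image('top'); b=im[215:315,150:270]
k=lambda a,f:cv2.resize(a,None,fx=f,fy=f,interpolation=cv2.INTER_CUBIC)
W=np.zeros((500,800,3),np.uint8); W[:420,:450]=k(a,3);b=k(b,2.9);W[:290,452:800]=b[:290,:348]
cv2.imwrite('pics/g1.png',W[:,:,::-1])"
```

```text
t 3.1 pos [0.4444 0.1074 0.2383] F [0.2  0.48 1.21] w 1.001 gf 0.0
shift cm [ 0.12 -0.06  3.13] turn deg [-0.27  0.13 -0.37] shift in final axes [ 0.11 -0.08  3.13]
```

View pics/g1.png

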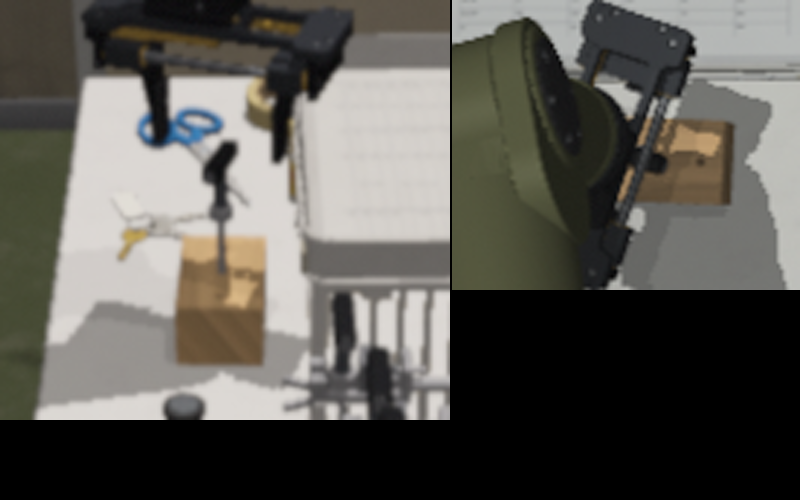

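The fingers straddle the bar: tips at (158,140) and (282,155), bar at (220,160). I'll narrow the opening because of the tray, then go down and grip.

Request:
{"api": "drive_tool", "payload": {
  "motion": [
    [[0.1, -0.05, 0], [0, 0, 0], 0.1],
    [[0, 0, 0], [0, 0, 0], 0.1],
    [[0, 0, 0], [0, 0, 0], 0.1],
    [[0, 0, 1.6], [0, 0, -0.3], 0.1],
    [[0, 0, 1.5], [0, 0, 0], 0.1],
    [[0, 0, 0], [0, 0, 0], 0.1],
    [[0, 0, 0], [0, 0, 0], -1],
    [[0, 0, 0], [0, 0, 0], -1],
    [[0, 0, 0], [0, 0, 0], -1],
    [[0, 0, 0], [0, 0, 0], -1]
  ],
  "force": 40
}}

```text
time: 4.45
position: [0.4458, 0.1098, 0.2096]
tool_rot: [2.553, 1.831, 0.0]
ft_force: [-2.1, 0.2, 1.2]
grip_width: 0.179
grip_force: 17.2
```

```bash
python3 -c "
from h import *
mv(.444,.1087,.207,-18.7);print(ctrl.get_state()['torque'])"
```

```text
t 4.45 pos [0.4458 0.1098 0.2096] F [-2.14  0.22  1.21] w 0.179 gf 17.2
shift cm [-0.16 -0.14  0.26] turn deg [ 0.03  0.   -0.01] shift in final axes [-0.16 -0.14  0.26]
[0.08088067 0.18260738 0.02290794]
```

Request:
{"api": "drive_tool", "payload": {
  "motion": [
    [[0, 0, 0], [0, 0, 0], -1],
    [[0, 0, -0.5], [0, 0, 0], -1],
    [[0, 0, -1.5], [0, 0, 0], -1],
    [[0, 0, -2], [0, 0, 0], -1],
    [[0, 0, -2], [0, 0, 0], -1],
    [[0, 0, -2], [0, 0, 0], -1],
    [[0, 0, -2], [0, 0, 0], -1],
    [[0, 0, 0], [0, 0, 0], -1],
    [[0, 0, 0], [0, 0, 0], -1]
  ]
}}

```text
time: 5.58
position: [0.4454, 0.1097, 0.309]
tool_rot: [-2.553, -1.831, 0.001]
ft_force: [0.5, 0.8, -0.6]
grip_width: 0.18
grip_force: 39.9
```

```bash
python3 -c "
from h import *
mv(.435,-.3425,.31,-.75);print(ctrl.get_state()['torque'])"
```

```text
t 5.58 pos [0.4454 0.1097 0.309 ] F [ 0.46  0.81 -0.57] w 0.18 gf 39.9
shift cm [-43.16  13.52  -0.09] turn deg [ -0.02   0.02 -17.96] shift in final axes [-45.23  -0.45  -0.1 ]
[-0.03330462 -0.01750164 -0.02282073]
```

Request:
{"api": "drive_tool", "payload": {
  "motion": [
    [[0, 0, 0], [0, 0, -9], -1],
    [[0, 0, 0], [0, 0, -9], -1],
    [[-4.5, 0.3, 0], [0, 0, 0], -1],
    [[-4.5, 0.3, 0], [0, 0, 0], -1],
    [[-4.5, 0.3, 0], [0, 0, 0], -1],
    [[-4.5, 0, 0], [0, 0, 0], -1],
    [[-4.5, -0.2, 0], [0, 0, 0], -1],
    [[-4.5, -0.3, 0], [0, 0, 0], -1],
    [[-4.5, -0.3, 0], [0, 0, 0], -1],
    [[-4.5, -0.3, 0], [0, 0, 0], -1],
    [[-4.5, 0, 0], [0, 0, 0], -1],
    [[-4.5, 0, 0], [0, 0, 0], -1]
  ]
}}

```text
time: 7.08
position: [0.4376, -0.3413, 0.3081]
tool_rot: [-2.234, -2.206, 0.0]
ft_force: [0.2, 0.8, -0.4]
grip_width: 0.184
grip_force: 39.9
```

Request:
{"api": "drive_tool", "payload": {
  "motion": [
    [[0, 0, 0], [0, 0, 0], -1],
    [[0, 0, 0], [0, 0, 0], -1],
    [[0, 0, 0], [0, 0, 0], -1]
  ]
}}

```text
time: 7.45
position: [0.4386, -0.3386, 0.309]
tool_rot: [-2.232, -2.21, -0.0]
ft_force: [0.2, 0.1, -0.6]
grip_width: 0.18
grip_force: 39.9
```

```bash
python3 -c "
from h import *
mv(.435,-.3425,.31,-.75)
k=lambda a,f:cv2.resize(a,None,fx=f,fy=f,interpolation=cv2.INTER_CUBIC)
W=np.zeros((600,800,3),np.uint8)
im=ctrl.get_image('side');cv2.imwrite('pics/s2.png',im[:,:,::-1]); a=k(im[160:400,250:420],2.5)
W[:600,:425]=a
im=ctrl.get_image('top');cv2.imwrite('pics/t2.png',im[:,:,::-1]); b=k(im[170:330,340:490],2.5);W[:400,425:800]=b
cv2.imwrite('pics/g2.png',W[:,:,::-1])"
```

```text
t 7.45 pos [ 0.4386 -0.3386  0.309 ] F [ 0.24  0.07 -0.57] w 0.18 gf 39.9
shift cm [-0.39 -0.36 -0.1 ] turn deg [-0.02 -0.04  0.18] shift in final axes [-0.39 -0.36 -0.1 ]
```

View pics/g2.png

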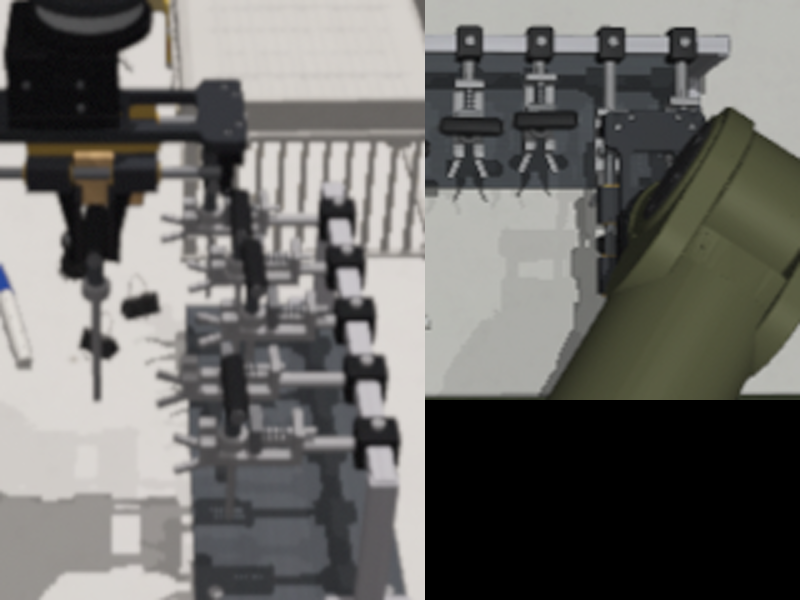

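The driver hangs upright in the grip: collar about (95,295), tip (97,400) in the crop. The top view is hidden by the arm. I'll check the offset in the grip against a reprojection.

```bash
python3 - <<'E'
from h import *
im=cv2.imread('pics/s2.png'); s=cv2.imread('pics/side0.png')
np.set_printoptions(precision=1,suppress=True)
for z in(.109,.204,.215): print('pred',z,proj('side',(.4386,-.3386,z)))
print('pix/mm dy',(proj('side',(.4386,-.3376,.109))-proj('side',(.4386,-.3386,.109))),'dz',(proj('side',(.4386,-.3386,.11))-proj('side',(.4386,-.3386,.109))))
# hook tips etc predicted for y=-.3425, seat x=.517
for nm,X in dict(tipL=(.477,-.3335,.125),tipR=(.477,-.3515,.125),lipL=(.507,-.3335,.142),pad=(.5225,-.3425,.154),padL=(.5225,-.3305,.154),padR=(.5225,-.3545,.154)).items(): print(nm,proj('side',X), (proj('side',X)-[300,225])*[6,6])
k=lambda a,f:cv2.resize(a,None,fx=f,fy=f,interpolation=cv2.INTER_CUBIC)
W=np.zeros((600,800,3),np.uint8); W[:480,:510]=k(s[285:365,300:385],6); W[:540,520:790]=k(im[240:330,265:310],6)
cv2.imwrite('pics/g3.png',W)
E
```

```text
pred 0.109 [289.3 319.5]
pred 0.204 [288.2 277.6]
pred 0.215 [288.  272.4]
pix/mm dy [ 0.  -0.4] dz [-0.  -0.4]
tipL [310.9 310.5] [ 65.5 512.9]
tipR [311.1 317.4] [ 66.7 554.4]
lipL [328.  302.9] [168.2 467.5]
pad [337.3 300.9] [224.  455.7]
padL [337.  296.4] [221.7 428.6]
padR [337.7 305.5] [226.4 483.3]
```

View pics/g3.png

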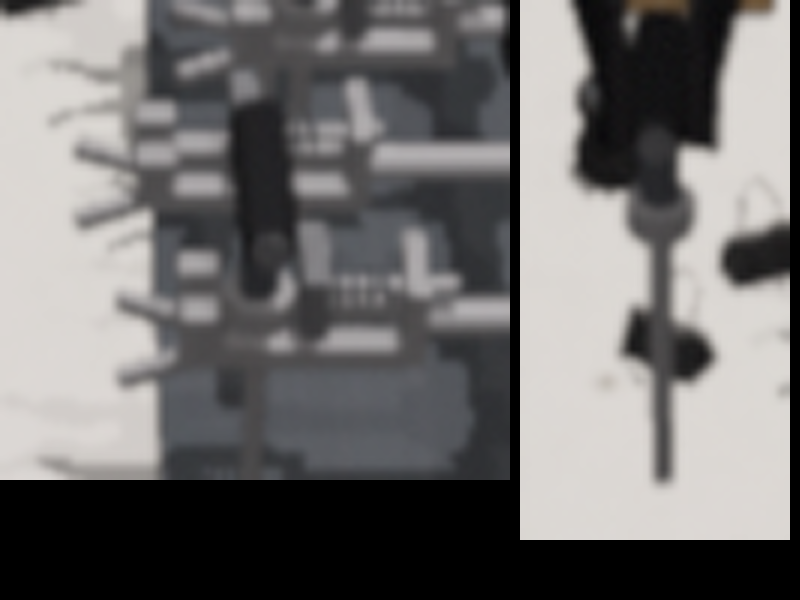

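Request:
{"api": "drive_tool", "payload": {
  "motion": [
    [[-0.3, 0, 0], [0, 0, 0.2], -1],
    [[0, 0, 2], [0, 0, 0], -1],
    [[0, 0, 2], [0, 0, 0], -1],
    [[0, 0, 1.9], [0, 0, 0], -1],
    [[0, 0, 0], [0, 0, 0], -1],
    [[0, 0, 0], [0, 0, 0], -1],
    [[0, 0, 0], [0, 0, 0], -1]
  ]
}}

```text
time: 8.43
position: [0.4386, -0.3435, 0.2514]
tool_rot: [2.238, 2.203, 0.0]
ft_force: [0.4, 0.0, -1.0]
grip_width: 0.181
grip_force: 39.9
```

```bash
python3 -c "
from h import *
mv(.500,-.3421,.2495,-.75)"
```

```text
t 8.43 pos [ 0.4386 -0.3435  0.2514] F [ 0.38  0.04 -1.02] w 0.181 gf 39.9
shift cm [0.24 6.14 0.2 ] turn deg [ 0.08  0.07 -0.15] shift in final axes [0.22 6.14 0.19]
```

Request:
{"api": "drive_tool", "payload": {
  "motion": [
    [[0.22, 1.2, 0.19], [0, 0, -0.15], -1],
    [[0, 1.2, 0], [0, 0, 0], -1],
    [[0, 0.6, 0], [0, 0, 0], -1],
    [[0, 0.6, 0], [0, 0, 0], -1],
    [[0, 0.6, 0], [0, 0, 0], -1],
    [[0, 0, 0], [0, 0, 0], -1],
    [[0, 0, 0], [0, 0, 0], -1]
  ]
}}

```text
time: 9.3
position: [0.4799, -0.3417, 0.2484]
tool_rot: [-2.236, -2.206, 0.0]
ft_force: [0.9, 0.3, -0.2]
grip_width: 0.18
grip_force: 39.9
```

```bash
python3 -c "
from h import *
mv(.500,-.3421,.2495,-.75)"
```

```text
t 9.3 pos [ 0.4799 -0.3417  0.2484] F [ 0.92  0.32 -0.2 ] w 0.18 gf 39.9
shift cm [-0.02  2.01 -0.11] turn deg [-0.02  0.01 -0.02] shift in final axes [-0.02  2.01 -0.11]
```

Request:
{"api": "drive_tool", "payload": {
  "motion": [
    [[0, 0.4, -0.1], [0, 0, 0], -1],
    [[0, 0.4, 0], [0, 0, 0], -1],
    [[0, 0.4, 0], [0, 0, 0], -1],
    [[0, 0.4, 0], [0, 0, 0], -1],
    [[0, 0.4, 0], [0, 0, 0], -1],
    [[0, 0, 0], [0, 0, 0], -1],
    [[0, 0, 0], [0, 0, 0], -1]
  ]
}}

```text
time: 10.18
position: [0.5001, -0.3418, 0.2494]
tool_rot: [-2.236, -2.207, 0.0]
ft_force: [0.1, -0.0, -1.2]
grip_width: 0.181
grip_force: 39.9
```

Request:
{"api": "drive_tool", "payload": {
  "motion": [
    [[0, 0.2, 0], [0, 0, 0], -1],
    [[0, 0.2, 0], [0, 0, 0], -1],
    [[0, 0, 0], [0, 0, 0], -1],
    [[0, 0, 0], [0, 0, 0], -1]
  ]
}}

```text
time: 10.68
position: [0.5041, -0.3419, 0.2494]
tool_rot: [-2.236, -2.207, 0.0]
ft_force: [-0.7, 0.5, -1.9]
grip_width: 0.173
grip_force: 39.9
```

Request:
{"api": "drive_tool", "payload": {
  "motion": [
    [[0, 0.2, 0], [0, 0, 0], -1],
    [[0, 0, 0], [0, 0, 0], -1],
    [[0, 0, 0], [0, 0, 0], -1]
  ]
}}

```text
time: 11.05
position: [0.5061, -0.3419, 0.2494]
tool_rot: [2.236, 2.207, -0.0]
ft_force: [-0.0, 0.4, -1.1]
grip_width: 0.177
grip_force: 39.9
```

Request:
{"api": "drive_tool", "payload": {
  "motion": [
    [[0, 0.2, 0], [0, 0, 0], -1],
    [[0, 0, 0], [0, 0, 0], -1],
    [[0, 0, 0], [0, 0, 0], -1]
  ]
}}

```text
time: 11.42
position: [0.5082, -0.3419, 0.2494]
tool_rot: [-2.236, -2.207, 0.0]
ft_force: [0.3, 0.3, -1.5]
grip_width: 0.181
grip_force: 39.9
```

Request:
{"api": "drive_tool", "payload": {
  "motion": [
    [[0, 0.15, 0], [0, 0, 0], -1],
    [[0, 0, 0], [0, 0, 0], -1],
    [[0, 0, 0], [0, 0, 0], -1]
  ]
}}

```text
time: 11.8
position: [0.5096, -0.342, 0.2494]
tool_rot: [2.236, 2.207, -0.0]
ft_force: [0.5, -0.2, -0.3]
grip_width: 0.181
grip_force: 39.9
```

Request:
{"api": "drive_tool", "payload": {
  "motion": [
    [[0, 0.15, 0], [0, 0, 0], -1],
    [[0, 0, 0], [0, 0, 0], -1],
    [[0, 0, 0], [0, 0, 0], -1]
  ]
}}

```text
time: 12.18
position: [0.5112, -0.342, 0.2494]
tool_rot: [-2.236, -2.207, 0.0]
ft_force: [0.1, -0.5, -1.4]
grip_width: 0.179
grip_force: 39.9
```

Request:
{"api": "drive_tool", "payload": {
  "motion": [
    [[0, 0.15, 0], [0, 0, 0], -1],
    [[0, 0, 0], [0, 0, 0], -1],
    [[0, 0, 0], [0, 0, 0], -1]
  ]
}}

```text
time: 12.55
position: [0.5126, -0.342, 0.2494]
tool_rot: [2.236, 2.207, -0.0]
ft_force: [0.4, -0.1, -1.3]
grip_width: 0.181
grip_force: 39.9
```

Request:
{"api": "drive_tool", "payload": {
  "motion": [
    [[0, 0.15, 0], [0, 0, 0], -1],
    [[0, 0, 0], [0, 0, 0], -1],
    [[0, 0, 0], [0, 0, 0], -1]
  ]
}}

```text
time: 12.92
position: [0.5141, -0.342, 0.2494]
tool_rot: [-2.236, -2.207, 0.0]
ft_force: [0.0, 0.0, -1.0]
grip_width: 0.179
grip_force: 39.9
```

Request:
{"api": "drive_tool", "payload": {
  "motion": [
    [[0, 0.15, 0], [0, 0, 0], -1],
    [[0, 0, 0], [0, 0, 0], -1],
    [[0, 0, 0], [0, 0, 0], -1]
  ]
}}

```text
time: 13.3
position: [0.515, -0.3422, 0.2492]
tool_rot: [-2.236, -2.205, 0.002]
ft_force: [-3.4, -0.1, 0.2]
grip_width: 0.18
grip_force: 40.0
```

Request:
{"api": "drive_tool", "payload": {
  "motion": [
    [[0, 0.15, 0], [0, 0, 0], -1],
    [[0, 0, 0], [0, 0, 0], -1],
    [[0, 0, 0], [0, 0, 0], -1]
  ]
}}

```text
time: 13.68
position: [0.5166, -0.3422, 0.2492]
tool_rot: [-2.236, -2.206, 0.001]
ft_force: [-5.1, 0.4, 0.1]
grip_width: 0.175
grip_force: 40.0
```

Request:
{"api": "drive_tool", "payload": {
  "motion": [
    [[0, 0.15, 0], [0, 0, 0], -1],
    [[0, 0, 0], [0, 0, 0], -1],
    [[0, 0, 0], [0, 0, 0], -1]
  ]
}}

```text
time: 14.05
position: [0.5178, -0.3422, 0.2492]
tool_rot: [-2.235, -2.205, 0.002]
ft_force: [-5.9, 0.7, -0.4]
grip_width: 0.181
grip_force: 40.0
```

Request:
{"api": "drive_tool", "payload": {
  "motion": [
    [[0, 0.15, 0], [0, 0, 0], -1],
    [[0, 0, 0], [0, 0, 0], -1],
    [[0, 0, 0], [0, 0, 0], -1]
  ]
}}

```text
time: 14.42
position: [0.5189, -0.3423, 0.2491]
tool_rot: [-2.235, -2.204, 0.003]
ft_force: [-8.0, 0.6, 0.9]
grip_width: 0.178
grip_force: 40.1
```

Request:
{"api": "drive_tool", "payload": {
  "motion": [
    [[0, 0.15, 0], [0, 0, 0], -1],
    [[0, 0, 0], [0, 0, 0], -1],
    [[0, 0, 0], [0, 0, 0], -1],
    [[0, 0, 0], [0, 0, 0], -1]
  ]
}}

```text
time: 14.92
position: [0.5199, -0.3424, 0.249]
tool_rot: [-2.235, -2.204, 0.004]
ft_force: [-7.4, 0.9, 0.6]
grip_width: 0.181
grip_force: 40.1
```

Request:
{"api": "drive_tool", "payload": {
  "motion": [
    [[0, 0.12, 0], [0, 0, 0], -1],
    [[0, 0, 0], [0, 0, 0], -1],
    [[0, 0, 0], [0, 0, 0], -1]
  ]
}}

```text
time: 15.3
position: [0.5209, -0.3424, 0.249]
tool_rot: [-2.234, -2.203, 0.005]
ft_force: [-8.0, 0.5, 1.2]
grip_width: 0.181
grip_force: 40.2
```

Request:
{"api": "drive_tool", "payload": {
  "motion": [
    [[0, 0, 0], [0, 0, 0], -1],
    [[0, 0, 0], [0, 0, 0], -1]
  ]
}}

```text
time: 15.55
position: [0.5208, -0.3425, 0.249]
tool_rot: [-2.234, -2.203, 0.005]
ft_force: [-8.9, 0.8, 1.0]
grip_width: 0.179
grip_force: 40.2
```

Request:
{"api": "drive_tool", "payload": {
  "motion": [
    [[0, 0, 0.2], [0, 0, 0], -1],
    [[0, 0, 0.2], [0, 0, 0], -1],
    [[0, 0, 0], [0, 0, 0], -1],
    [[0, 0, 0], [0, 0, 0], -1]
  ]
}}

```text
time: 16.05
position: [0.5206, -0.3428, 0.2446]
tool_rot: [-2.235, -2.203, 0.005]
ft_force: [-8.9, 0.4, 0.2]
grip_width: 0.18
grip_force: 40.1
```

Request:
{"api": "drive_tool", "payload": {
  "motion": [
    [[0, 0, 0.1], [0, 0, 0], -1],
    [[0, 0, 0.1], [0, 0, 0], -1],
    [[0, 0, 0], [0, 0, 0], -1],
    [[0, 0, 0], [0, 0, 0], -1]
  ]
}}

```text
time: 16.55
position: [0.5206, -0.3428, 0.2428]
tool_rot: [-2.235, -2.203, 0.005]
ft_force: [-9.5, -0.3, 0.3]
grip_width: 0.181
grip_force: 40.1
```

Request:
{"api": "drive_tool", "payload": {
  "motion": [
    [[0, 0, 0.2], [0, 0, 0], -1],
    [[0, 0, 0.2], [0, 0, 0], -1],
    [[0, 0, 0.1], [0, 0, 0], -1],
    [[0, 0, 0], [0, 0, 0], -1],
    [[0, 0, 0], [0, 0, 0], -1]
  ]
}}

```text
time: 17.18
position: [0.5207, -0.3428, 0.2377]
tool_rot: [-2.235, -2.203, 0.005]
ft_force: [-8.3, 0.5, 0.3]
grip_width: 0.179
grip_force: 40.1
```

Request:
{"api": "drive_tool", "payload": {
  "motion": [
    [[0, 0, 0.1], [0, 0, 0], -1],
    [[0, 0, 0.1], [0, 0, 0], -1],
    [[0, 0, 0], [0, 0, 0], -1],
    [[0, 0, 0], [0, 0, 0], -1]
  ]
}}

```text
time: 17.68
position: [0.5207, -0.3428, 0.2358]
tool_rot: [-2.235, -2.203, 0.005]
ft_force: [-7.9, -0.9, 1.1]
grip_width: 0.181
grip_force: 40.1
```

Request:
{"api": "drive_tool", "payload": {
  "motion": [
    [[0, 0, 0.1], [0, 0, 0], -1],
    [[0, 0, 0], [0, 0, 0], -1],
    [[0, 0, 0], [0, 0, 0], -1]
  ]
}}

```text
time: 18.05
position: [0.5207, -0.3428, 0.2348]
tool_rot: [-2.235, -2.203, 0.005]
ft_force: [-7.5, -0.8, -0.3]
grip_width: 0.181
grip_force: 40.1
```

Request:
{"api": "drive_tool", "payload": {
  "motion": [
    [[0, 0, 0.05], [0, 0, 0], -1],
    [[0, 0, 0], [0, 0, 0], -1],
    [[0, 0, 0], [0, 0, 0], -1]
  ]
}}

```text
time: 18.42
position: [0.5207, -0.3428, 0.2347]
tool_rot: [-2.235, -2.203, 0.005]
ft_force: [-8.9, -0.2, 2.4]
grip_width: 0.184
grip_force: 40.2
```

Request:
{"api": "drive_tool", "payload": {
  "motion": [
    [[0, 0, 0.05], [0, 0, 0], -1],
    [[0, 0, 0], [0, 0, 0], -1],
    [[0, 0, 0], [0, 0, 0], -1]
  ]
}}

```text
time: 18.8
position: [0.5208, -0.3428, 0.2347]
tool_rot: [-2.235, -2.203, 0.005]
ft_force: [-9.0, -0.8, 3.6]
grip_width: 0.174
grip_force: 40.2
```

Request:
{"api": "drive_tool", "payload": {
  "motion": [
    [[0, -0.1, 0], [0, 0, 0], -1],
    [[0, 0, 0], [0, 0, 0], -1],
    [[0, 0, 0], [0, 0, 0], -0.5],
    [[0, 0, 0], [0, 0, 0], -0.2],
    [[0, 0, 0], [0, 0, 0], 0],
    [[0, 0, 0], [0, 0, 0], 0],
    [[0, 0, 0], [0, 0, 0], 0],
    [[0, 0, 0], [0, 0, 0], 0]
  ]
}}

```text
time: 19.8
position: [0.522, -0.3421, 0.2345]
tool_rot: [2.236, 2.207, 0.0]
ft_force: [0.1, 0.5, -0.5]
grip_width: 0.495
grip_force: 0.0
```

Request:
{"api": "drive_tool", "payload": {
  "motion": [
    [[0, 0, -0.5], [0, 0, 0], 0],
    [[0, 0, -1], [0, 0, 0], 0],
    [[0, 0, -2], [0, 0, 0], 0],
    [[0, 0, -3], [0, 0, 0], 0],
    [[0, 0, -4], [0, 0, 0], 0],
    [[0, -5, 0], [0, 0, 0], 0],
    [[-5, -3, 0], [0, 0, 0], 0],
    [[-5, 0, 0], [0, 0, 0], 0],
    [[-5, 0, 0], [0, 0, 0], 0],
    [[-5, 0, 0], [0, 0, 0], 0],
    [[0, 0, 0], [0, 0, 0], 0],
    [[0, 0, 0], [0, 0, 0], 0]
  ]
}}

```text
time: 21.3
position: [0.4397, -0.5406, 0.3404]
tool_rot: [2.235, 2.207, 0.002]
ft_force: [0.1, 0.3, -0.2]
grip_width: 0.498
grip_force: 0.0
```

```bash
python3 - <<'E'
from h import *
k=lambda a,f:cv2.resize(a,None,fx=f,fy=f,interpolation=cv2.INTER_CUBIC)
W=np.zeros((600,800,3),np.uint8)
im=ctrl.get_image('side'); W[:600,:345]=k(im[215:415,300:415],3)
im=ctrl.get_image('top'); W[:300,350:800]=k(im[170:270,310:460],3)
cv2.imwrite('pics/g4.png',W[:,:,::-1])
E
```

View pics/g4.png

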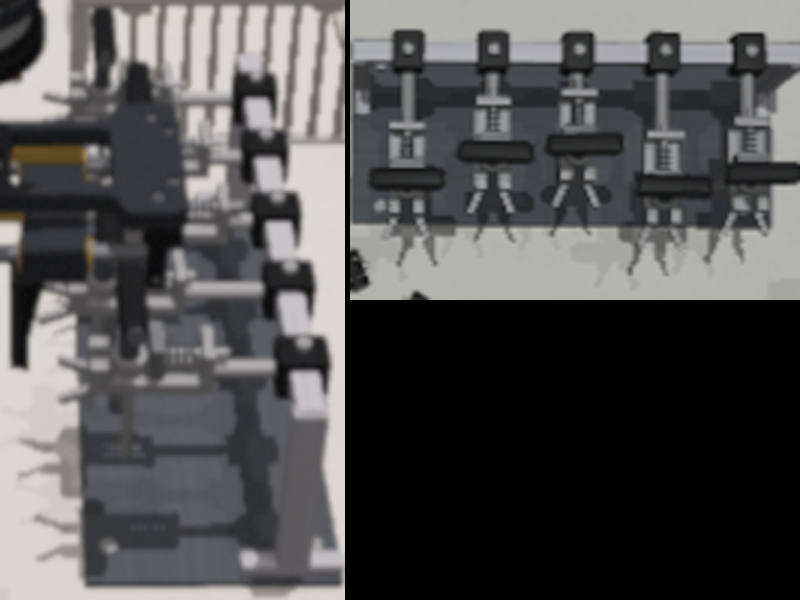

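The top crop shows the driver's bar at (675,185), parallel to the row. The bars are evenly spaced at 407, 496, 585, 675 and 765, and the neighbours have not moved. The arm is clear.

```bash
python3 -c "
from bench import ctrl
print(ctrl.close_job())"
```

```text
the job is handed in; nothing more can be done
None
```

The driver is seated on the empty hook in line with the row and the job is handed in; the pad force stayed around 9 N, the neighbours look unmoved in the last picture, and no verdict came back.

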